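# Right the toppled flight stand

## Task

The beech flight stand has been knocked over and lies propped on the rim of the pewter ashtray. Pick it up with a gentle grip, without touching the flights in its top, and set it softly down upright, its whole foot on the round cork mat under the brass rail. Do not touch the rail, leave the ashtray, tumbler, chalk cup and brass tool where they are, and let go.

Things in the scene. Friction and masses are not known exactly. Their poses are not given: they have to be found in the camera images.
- stand: beech column 52 x 52 mm, 110 mm tall, 0.18-0.31 kg. Origin: centre of its foot; own z runs from foot to flights. Starts propped on the ashtray rim, foot's lower edge on the bar, z about 35 deg above level and pointing away from the robot, own y level: fingers closing along own y take its two free sides. Alike all round, may end facing any way. Grip with 15-20 N; over 40 N a finger cracks it.
- flights: four thin stiff plastic flights fixed in the slots of the stand's top, part of the stand. Origin: centre of the stand's top face, 110 mm from the foot along the stand's z. They rise 36 mm above it (146 mm from the foot) and stay within 18 mm of the stand's axis. Fragile: not to be touched.
- ashtray: heavy round pewter ashtray, 140 mm across at the rim, 116 mm at the foot, 45 mm tall, 0.95 kg, loose. Origin: centre of its underside, z up. Its own x points the way the toppled stand points (foot to top).
- mat: round cork mat fixed on the bar, 120 mm across and 4 mm thick. Origin: centre of its underside, on the bar top; z up. Own x points level from the open side towards the rail side, own y runs along the rail. Letting the stand fall more than 8 mm, or landing on it with over 60 N, is not setting it down softly.
- rail: fixed brass rail: a level bar 12 mm thick, axis 200 mm above the bar top, on two upright posts 140 mm either side of its middle (20 mm balls at their heads). Origin: on the bar top below its middle; own y along it. It crosses over the mat 15 mm past the mat's centre along the mat's x, so a gripper pointing straight down there would strike it: reach in tilted from the robot's side.
- tumbler: cut-glass tumbler, 80 mm across the rim, 88 mm tall, upright, loose. Origin: centre of its underside. Bystander.
- chalk_cup: black ceramic chalk cup, 66 mm across, 75 mm tall, two sticks of chalk reaching 90 mm, upright, loose. Origin: centre of its underside. Bystander.
- point_tool: flat brass point-removal tool lying on the bar, 120 mm long (own x), 18 mm wide, 12 mm thick, loose. Origin: its underside, at mid length. Bystander.
There are look-alikes about, which are no part of the job. Several things have the shape of the stand; the one meant has the colours described above.

How it is judged:
By the outcome, as a careful person would: the job done as asked, in the order asked, and still so for the second after the job is handed in, with the robot touching nothing.
It also fails if it takes over 45 s, if anything falls off the work surface, if the arm or the gripper's body presses on something with over 40 N, if the wrist force passes 120 N, or if a joint passes its speed limit or range.

## Robot

A 6-joint arm with a two-finger parallel gripper is mounted at the origin on the work surface. World frame = base frame: x ahead of the robot, y to its left, z up, the work surface at z = 0. Lengths are in mm, angles in rad, forces in N, time in s.
With the tool pointing down it reaches from about 325 to 900 mm from the base axis. Payload 6.1 kg.
Tool frame: the origin (TCP) lies midway between the tips of the shut fingers; the grasp point (between the pads) lies 19 mm behind it; z points along the fingers, y is the line along which they close (so a half turn about z gives the same grasp; the last joint's range is limited). The gripper opens to 85 mm and grips with 20 to 120 N. Pads are 22 mm wide; open, the fingers measure 114 mm over their backs; the gripper's body (76 mm by 85 mm) begins 54 mm behind the grasp point. The pads swing forward as they close: fully open they stand 13 mm farther back than shut.
Start: joints at [-1.327, 0.22, 1.526, -0, 1.395, -0.126], TCP at [225.886, -582.745, 231.3] pointing down, gripper open.
Joint ranges: [-2.98, 2.98], [-0.91, 2.08], [0.09, 2.57], [-1.24, 4.39], [0.2, 2.65], [-2.68, 2.68]. Speed limits (rad/s): [2.57, 2.57, 3.01, 3.14, 3.14, 3.14].

## Interface

Orientations are given as [roll, pitch, yaw] about the fixed x, y, z axes, in that order (R = Rz(yaw) Ry(pitch) Rx(roll)).
In Python, from cell import arm, ik, read_state, capture gives the robot as it stands. The module is installed in compiled form; this text tells all that it offers. Calls block until the motion is done:
- arm.move_pose(position, orientation): joint-space move of the TCP to a pose.
- arm.move_straight(position, rot=None, v=150, stop_force=None): straight line of the TCP; rot=None keeps the orientation; v is the mean speed in mm/s. With stop_force (N) it stops when the force on the tool has changed by that much, and returns True; else False.
- arm.move_j(angles): joint-space move.
- arm.let_go() and arm.close_gripper(effort=None): open the fingers fully, or close them until they stop; effort is the grip in N (None keeps the last).
- arm.sleep(seconds).
- ik(position, orientation): joint angles nearest the present ones, or None.
- read_state(): the state.
- capture(name): name is "scene" or "top"; returns a dict with "img" (400x640x3 uint8, red, green, blue), "K" (3x3 intrinsics, pixels), "rvec" (rotation vector, rad) and "tvec" (3), from world to camera coordinates, as OpenCV has them. Camera axes: x right, y down, z forward; pixel columns grow to the right and rows downward; lengths in mm; the calibration is good to about 2 mm. A picture is of the moment at which its call begins. There is no depth.
A pose or a line that the arm cannot do raises arm.MotionError and nothing moves.
- arm.sign_off(): hands the job in; it is judged then, once.
The state is a dict: "t": time; "q": joint angles; "joint_vel": joint speeds; "effort": joint torques, N m; "tool_pos": TCP position; "eef_rot": TCP orientation; "ft_force": force on the tool from outside, world axes, zero at the start; "wrist_torque": the same for the moment, N m; "grip_width": opening from 0.0 (shut) to 1.0 (fully open); "finger_force": force on a finger pad.
Only numpy, scipy, OpenCV 4.12 (cv2) and the standard library are available. Lean on these libraries where they do the work, as an engineer would, in place of code of your own. Each camera call takes 0.05 s, during which the arm holds its last target. There are 200 camera calls.

## Working session

There is one attempt and no reset: what is moved stays moved. The work goes in short steps, each a Python script; the robot and the scene stay as the last script left them, time stands still between calls to the robot, and variables do not carry over. Pictures are saved under pics/ and viewed, at most 10 in all, crops included, and the job is handed in when it is done.

```bash
mkdir -p pics
python3 - <<'E'
from cell import arm, ik, read_state, capture
import cv2,pickle
for n in("scene","top"):
    c=capture(n); cv2.imwrite(f"pics/{n}0.png",c["img"][:,:,::-1]); pickle.dump(c,open(f"{n}0.pkl","wb")); print(n,c["K"].tolist(),c["rvec"],c["tvec"])
print(read_state())
E
```

```text
scene [[360.83429531375674, 0.0, 312.9416125886365], [0.0, 360.83429531375674, 196.63627249880136], [0.0, 0.0, 1.0]] [ 1.78651085  1.61230305 -0.74283682] [  -9.25955238 -250.27534064 1317.22234884]
top [[361.7521083244285, 0.0, 315.02338792496596], [0.0, 361.7521083244285, 203.73454307240692], [0.0, 0.0, 1.0]] [ 2.16552493 -2.22249713  0.09041377] [-46.56139915 532.99359382 879.29368439]
{'t': 0.1, 'q': array([-1.32708016e+00,  2.21111327e-01,  1.52749646e+00, -4.01150658e-06,
        1.39467772e+00, -1.26105972e-01]), 'joint_vel': array([ 0.00068815, -0.00328605, -0.00301873,  0.00210977, -0.00066576,
       -0.00060669]), 'effort': array([ 2.25586744e-03, -4.98239279e+01, -3.90548980e+01, -1.89590137e-04,
        5.63779206e-03,  7.06577623e-06]), 'tool_pos': array([ 225.76800903, -582.2263786 ,  230.3310122 ]), 'eef_rot': array([-3.13991274e+00, -2.08997553e-04,  3.69822670e-01]), 'ft_force': array([-0.37817232, -0.39836506, -0.54202279]), 'wrist_torque': array([0.00360308, 0.00807748, 0.03266983]), 'finger_force': 0.0, 'grip_width': 1.0044282426973008}
```

View pics/scene0.png

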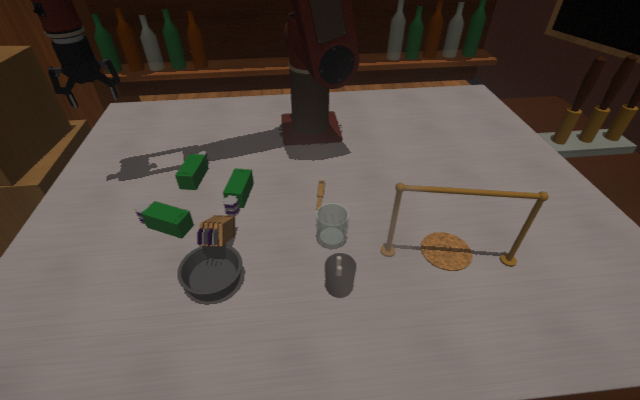

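View pics/top0.png

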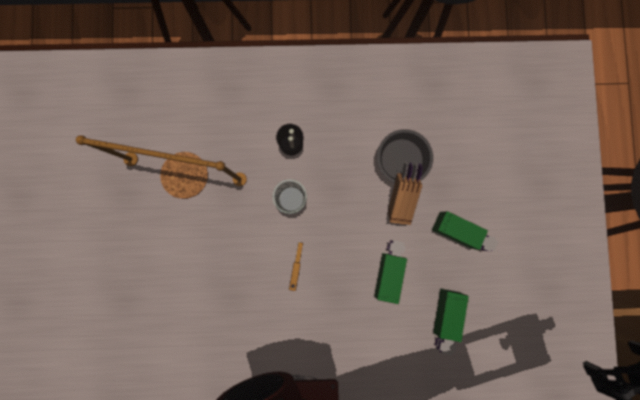

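The scene view shows the beech stand at (217,232) leaning on the ashtray at (211,270); the top view has it at (405,200) with the ashtray at (404,158). The mat is at (446,250) in scene and (184,175) in top.

Candidates in the top view are the beech block (405,200) and the green blocks (463,230), (392,278) and (452,316). I choose the beech one, since it is the only one propped on the ashtray.

```bash
cat > h.py <<'E'
import numpy as np,cv2,pickle
def load(n): return pickle.load(open(n+".pkl","rb"))
def P(c):
    R=cv2.Rodrigues(c["rvec"])[0]; return c["K"]@np.c_[R,np.ravel(c["tvec"])]
def proj(c,X): return cv2.projectPoints(np.float64(X).reshape(-1,1,3),c["rvec"],np.float64(c["tvec"]),c["K"],None)[0][:,0]
def ray(c,uv,z):
    R=cv2.Rodrigues(c["rvec"])[0]; o=-R.T@np.ravel(c["tvec"]); d=R.T@np.linalg.inv(c["K"])@np.r_[uv,1.]
    return o+d*(z-o[2])/d[2]
def tri(a,b,ua,ub):
    X=cv2.triangulatePoints(P(a),P(b),np.float64(ua).reshape(2,1),np.float64(ub).reshape(2,1))[:,0]; return X[:3]/X[3]
E
python3 - <<'E'
from h import *
s,t=load("scene0"),load("top0")
a=cv2.resize(s["img"][200:310,165:265],None,fx=4,fy=4,interpolation=cv2.INTER_CUBIC)
b=cv2.resize(t["img"][120:230,365:445],None,fx=4,fy=4,interpolation=cv2.INTER_CUBIC)
cv2.imwrite("pics/crop0.png",np.hstack([a,b])[:,:,::-1])
for n,c in(("scene",s),("top",t)):
    h=cv2.cvtColor(c["img"],cv2.COLOR_RGB2HSV)
    m=cv2.inRange(h,(5,100,60),(22,255,255)); 
    k,l,st,ce=cv2.connectedComponentsWithStats(m)
    for i in range(1,k):
        if st[i,4]>80 and 100<ce[i][1]<320: print(n,st[i],ce[i])
# gray levels ashtray dark mask, top
g=cv2.cvtColor(t["img"],cv2.COLOR_RGB2GRAY)
m=np.uint8(g<85)*255; k,l,st,ce=cv2.connectedComponentsWithStats(m)
for i in range(1,k):
    if st[i,4]>80 and ce[i][1]>100: print("dark",st[i],ce[i])
print(ray(t,(404,158),45),ray(t,(184.5,175),4),ray(s,(446,251),4))
E
```

```text
scene [   0   83  104  174 3599] [ 38.51958877 174.31453181]
scene [502  99  35  21 205] [519.16585366 109.12195122]
scene [609 104  30  37 329] [623.31610942 122.75987842]
scene [555 107  27  37 387] [568.22739018 125.88113695]
scene [582 106  29  37 350] [595.68857143 124.58285714]
scene [565 157  34  15 201] [580.0199005  163.77114428]
scene [317 180   8  29 122] [320.10655738 192.54918033]
scene [ 396  183  152   84 1317] [490.37129841 207.94305239]
scene [619 207  21  19 118] [632.33050847 215.54237288]
scene [200 216  34  31 442] [218.16063348 226.24886878]
scene [ 421  232   51   39 1492] [446.01809651 251.11595174]
top [  76  136  149   63 2561] [168.48496681 167.30378758]
top [233 172  14  14 133] [239.61654135 179.09022556]
top [ 390  173   32   51 1045] [404.92727273 200.215311  ]
top [603 174  30  11 274] [616.2810219  179.22262774]
top [604 190  27   5 102] [615.11764706 191.55882353]
top [606 209  34  21 489] [620.82822086 217.75051125]
top [ 608  228   32   63 1800] [624.495 260.02 ]
top [289 243  14  48 282] [295.73404255 268.03546099]
top [613 307  27  10 227] [626.26872247 311.53303965]
dark [276 124  28  35 736] [289.89266304 140.74048913]
dark [ 374  130   59   96 3002] [402.27914724 164.23884077]
dark [  78  136  165   54 1026] [166.16179337 167.00389864]
dark [276 183  28  27 164] [285.31097561 191.3597561 ]
dark [281 206  25  12  86] [294.26744186 212.94186047]
dark [ 432  211   56   40 1282] [459.15132605 230.86427457]
dark [ 374  241   32   62 1197] [389.6031746  276.93065998]
dark [  216   289   339   111 14850] [390.06282828 363.19212121]
dark [612 288  28  22 564] [625.74113475 298.90602837]
dark [ 583  314   57   86 2803] [620.68819122 361.89047449]
[ 635.95258398 -279.69960709   45.        ] [613.57789521 266.58776964   4.        ] [618.90073921 269.01770199   4.        ]
```

View pics/crop0.png

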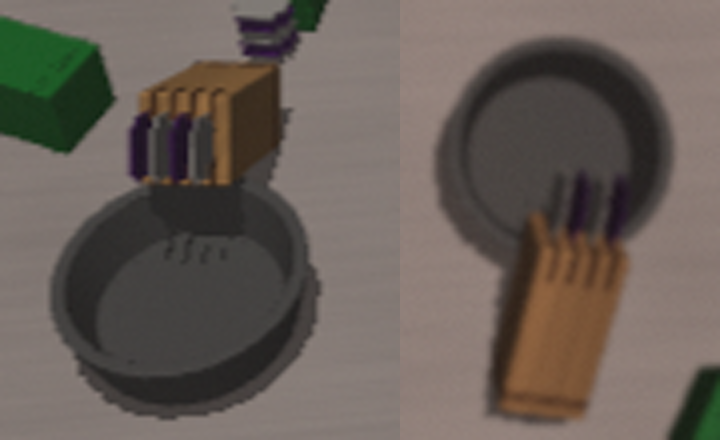

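The crop confirms it: beech column with four purple and grey flights resting in the ashtray. The upper face corners in the top crop are about (541,236) and (626,253) at the flights end, and (500,413) and (585,418) at the foot end.

Run:
```python
from h import *
s,t=load("scene0"),load("top0")
S=lambda x,y:(165+x/4-.4,200+y/4-.4)
T=lambda x,y:(365+(x-400)/4-.4,120+y/4-.4)
# names: L = left in top image (+y)
tt={'topL':T(541,236),'topR':T(626,253),'footL':T(500,413),'footR':T(585,418)}
ss={'topL':S(230,95),'topR':S(143,90),'footL':S(279,66),'footR':S(196,62)}
X={}
for k in tt:
    z=105.7 if 'top' in k else 42.6
    X[k]=tri(s,t,ss[k],tt[k]); print(k,X[k].round(1),ray(t,tt[k],z).round(1),ray(s,ss[k],z).round(1))
ax=(X['topL']+X['topR']-X['footL']-X['footR'])/2; print(ax,np.linalg.norm(ax),np.degrees(np.arctan2(ax[1],ax[0])),np.degrees(np.arcsin(ax[2]/np.linalg.norm(ax))))
print("tilt w:",[np.linalg.norm(X[a+'L']-X[a+'R']) for a in('top','foot')])
# rims in top: crop extents x 448..672,y38..~262
print("rim",ray(t,T(560,150),45))
h=cv2.cvtColor(t["img"],cv2.COLOR_RGB2HSV)
for n,c in(("top",t),("scene",s)):
    h=cv2.cvtColor(c["img"],cv2.COLOR_RGB2HSV); m=cv2.inRange(h,(5,100,60),(22,255,255))
    if n=="top": m[:, :155]=0; m[:,212:]=0; m[:150]=0; m[205:]=0
    else: m[:230]=0; m[:, :418]=0; m[:,475:]=0
    p=cv2.findNonZero(m); hull=cv2.convexHull(p); print(n,cv2.fitEllipse(hull), cv2.boundingRect(p), ray(c,cv2.fitEllipse(hull)[0],4))
# rail: balls at z=200 , post bases z=0
print("balls",tri(s,t,(400,188),(81,140)),tri(s,t,(543,197),(243,179)))
print(tri(s,t,(400,188),(243,180)),tri(s,t,(543,197),(81,140)), "bases", ray(s,(388.5,250),0),ray(s,(510,259),0))
for nm,u,v,z in (("tumbler",290,198,88),("cup",290,135,75)): print(nm,ray(t,(u,v),z))
```

```text
topL [ 577.  -249.5  111.1] [ 577.7 -252.   105.7] [ 571.7 -249.8  105.7]
topR [ 566.4 -297.8  109.5] [ 566.9 -299.7  105.7] [ 562.6 -298.3  105.7]
footL [ 479.2 -239.1   38.3] [ 479.2 -238.7   42.6] [ 484.  -237.7   42.6]
footR [ 474.8 -290.1   42.6] [ 474.8 -290.    42.6] [ 474.8 -290.1   42.6]
[94.64816646 -9.03052375 69.84808918] 117.97703732572566 -5.450178056143285 36.302487742682835
tilt w: [np.float64(49.46288532661176), np.float64(51.29251857894612)]
rim [ 638.13388134 -281.26255341   45.        ]
top ((181.07427978515625, 171.59085083007812), (49.25050735473633, 62.23738098144531), 105.4378662109375) (155, 151, 57, 48) [622.45859993 275.16803682   4.        ]
scene ((446.00360107421875, 251.09133911132812), (35.77977752685547, 52.60536193847656), 110.56356048583984) (421, 232, 51, 39) [619.17781874 268.91871522   4.        ]
balls [667.53374709 210.48914607 340.00371034] [718.55104789 188.58419487 325.92160183]
[581.37092701 112.76248906 181.22116803] [658.86020699 405.69785079 197.44090303] bases [ 5.98085599e+02  1.33863816e+02 -1.13686838e-13] [655.25624435 412.14756873   0.        ]
tumbler [541.5215313   -2.37395719  88.        ]
cup [691.30500461  -4.91948087  75.        ]
```

```bash
cat >> h.py <<'E'
from scipy.spatial.transform import Rotation as Ro
def rot(psi,el,s):
    psi,el=np.radians([psi,el]); h=np.array([np.cos(psi),np.sin(psi),0]); z=h*np.cos(el)+np.array([0,0,np.sin(el)])
    y=s*np.array([-np.sin(psi),np.cos(psi),0]); return np.c_[np.cross(y,z),y,z]
def pose(g,psi,el,s,off=23):
    """TCP position and rpy with the pads' centre at g"""
    R=rot(psi,el,s); return list(np.array(g)+off*R[:,2]), list(Ro.from_matrix(R).as_euler('xyz'))
E
python3 - <<'E'
from h import *
from cell import ik,arm
G=np.array([532.6,-270.7,51.1]); M=np.array([616,269,0])
for s in(1,-1):
  for b in(15,20,25,30):
    print(s,b,"pick",[None if (q:=ik(*pose(G-k*rot(-6.3,-(b+55),s)[:,2],-6.3,-(b+55),s))) is None else q.round(2).tolist() for k in(120,0)])
    for psi in(0,12,24):
      h=np.array([np.cos(np.radians(psi)),np.sin(np.radians(psi)),0]); r=[]
      for k,z in((0,56),(170,75),(170,200)):
        q=ik(*pose(M-k*h+[0,0,z],psi,-b,s)); r.append(None if q is None else q.round(2).tolist())
      print("   ",psi,r)
E
```

```text
1 15 pick [[-0.75, -0.06, 2.04, 0.27, 0.9, -2.35], [-0.7, 0.21, 2.0, 0.32, 0.66, -2.39]]
    0 [[0.52, 0.58, 2.13, 3.77, 0.94, 1.31], [0.81, 0.41, 2.4, 4.06, 1.09, 1.29], [0.81, -0.08, 2.49, 4.29, 0.88, 0.88]]
    12 [[0.36, 0.55, 2.2, 3.33, 0.92, 1.5], [0.49, 0.34, 2.56, 3.45, 1.07, 1.5], None]
    24 [[0.19, 0.54, 2.23, 2.87, 0.94, 1.67], None, None]
1 20 pick [[-0.71, 0.0, 1.96, 0.18, 0.97, -2.25], [-0.68, 0.25, 1.94, 0.21, 0.74, -2.27]]
    0 [[0.51, 0.51, 2.14, 3.82, 0.81, 1.25], [0.79, 0.31, 2.41, 4.11, 0.95, 1.21], None]
    12 [[0.36, 0.48, 2.21, 3.34, 0.77, 1.48], None, None]
    24 [[0.2, 0.46, 2.23, 2.85, 0.79, 1.7], None, None]
1 25 pick [[-0.67, 0.07, 1.87, 0.11, 1.06, -2.18], [-0.65, 0.29, 1.88, 0.12, 0.83, -2.18]]
    0 [[0.49, 0.45, 2.14, 3.89, 0.68, 1.16], [0.77, 0.22, 2.42, 4.18, 0.82, 1.1], None]
    12 [[0.36, 0.41, 2.21, 3.37, 0.62, 1.45], None, None]
    24 [[0.2, 0.4, 2.23, 2.81, 0.64, 1.75], None, None]
1 30 pick [[-0.63, 0.15, 1.77, 0.05, 1.14, -2.11], [-0.62, 0.33, 1.81, 0.05, 0.93, -2.12]]
    0 [[0.48, 0.4, 2.13, 4.0, 0.55, 1.04], [0.74, 0.14, 2.42, 4.29, 
[... 680 characters left out ...]
 [[0.36, 0.48, 2.21, 3.34, 0.77, -1.67], None, None]
    24 [[0.2, 0.46, 2.23, 2.85, 0.79, -1.44], None, None]
-1 25 pick [[-0.67, 0.07, 1.87, 0.11, 1.06, 0.97], [-0.65, 0.29, 1.88, 0.12, 0.83, 0.96]]
    0 [[0.49, 0.45, 2.14, 3.89, 0.68, -1.98], [0.77, 0.22, 2.42, 4.18, 0.82, -2.04], None]
    12 [[0.36, 0.41, 2.21, 3.37, 0.62, -1.7], None, None]
    24 [[0.2, 0.4, 2.23, 2.81, 0.64, -1.39], None, None]
-1 30 pick [[-0.63, 0.15, 1.77, 0.05, 1.14, 1.03], [-0.62, 0.33, 1.81, 0.05, 0.93, 1.03]]
    0 [[0.48, 0.4, 2.13, 4.0, 0.55, -2.1], [0.74, 0.14, 2.42, 4.29, 0.7, -2.18], None]
    12 [[0.35, 0.36, 2.2, 3.42, 0.47, -1.74], None, None]
    24 [[0.21, 0.34, 2.22, 2.75, 0.49, -1.33], None, None]
```

```bash
cat > fk.py <<'E'
from h import *
from scipy.optimize import least_squares
def Y(a): return Ro.from_euler('y',a).as_matrix()
def Z(a): return Ro.from_euler('z',a).as_matrix()
def fk(q,p):
    a1,d1,L2,e,L3,Lt,c,o2=p
    A=Z(q[0]); sh=A@[a1,0,d1]; el=sh+A@Y(q[1]+o2)@[0,0,L2]; B=A@Y(q[1]+q[2]); w=el+B@[e,0,L3]
    R=B@Z(q[3])@Y(q[4])@Z(q[5]+c); return w+R@[0,0,Lt],R,w,el
def stand_pts(T,R,b,H=52,off=23):
    """foot corners and flight tips for a stand held with tool elevation -b relative to it (s=-1)"""
    z=R[:,2]; y=R[:,1]; x=np.cross(y,z); b=np.radians(b)
    # stand up axis: perpendicular to y, d=cos b*h - sin b*up
    u=x if True else 0
    u0=np.cos(b)*(-u)-np.sin(b)*z; u1=np.cos(b)*u-np.sin(b)*z
    return u0,u1
E
python3 - <<'E'
from fk import *
from cell import ik
S=[]
rng=np.random.default_rng(0)
for i in range(300):
    g=[rng.uniform(420,650),rng.uniform(-300,300),rng.uniform(50,350)]; P_=pose(g,rng.uniform(-60,60),rng.uniform(-100,-15),-1); q=ik(*P_)
    if q is not None: S.append((q,np.array(P_[0]),Ro.from_euler('xyz',P_[1]).as_matrix()))
f=lambda p: np.concatenate([np.r_[(r:=fk(q,p))[0]-X,100*(r[1]-R).ravel()] for q,X,R in S])
best=min((least_squares(f,[0,350,400,0,400,200,c,0]) for c in(0,1.57,3.14,-1.57)),key=lambda r:r.cost)
print(len(S),best.x.round(3),np.abs(best.fun).max()); np.save("p.npy",best.x)
for b in(15,20,25):
  for psi in(-12,0,12,24):
    out=[]
    for k in(0,60,90):
      for z in(56,75,120,180,250):
        q=ik(*pose(np.array([616,269,z])-k*np.array([.98,-.2,0]),psi,-b,-1)); out.append('-' if q is None else 'ok')
    print(b,psi,' '.join(out))
E
```

```text
228 [-3.92470e+01  3.48370e+02  4.56989e+02  6.57720e+01  5.99294e+02
  3.95277e+02  1.57100e+00 -3.80000e-02] 128.5071428100475
15 -12 ok ok ok ok - ok ok ok - - ok ok ok - -
15 0 ok ok ok ok ok ok ok ok ok ok ok ok ok ok ok
15 12 ok ok ok ok ok ok ok ok ok ok ok ok ok ok ok
15 24 ok ok ok ok ok ok ok ok ok ok ok ok ok ok ok
20 -12 ok ok ok - - ok ok - - - ok ok - - -
20 0 ok ok ok ok ok ok ok ok ok - ok ok ok ok -
20 12 ok ok ok ok ok ok ok ok ok ok ok ok ok ok ok
20 24 ok ok ok ok ok ok ok ok ok ok ok ok ok ok ok
25 -12 ok ok - - - ok - - - - - - - - -
25 0 ok ok ok ok - ok ok ok ok - ok ok ok - -
25 12 ok ok ok ok - ok ok ok ok ok ok ok ok ok -
25 24 ok ok ok ok ok ok ok ok ok - ok ok ok ok -
```

```bash
cat > fk.py <<'E'
from h import *
from scipy.optimize import least_squares
def Y(a): return Ro.from_euler('y',a).as_matrix()
def Z(a): return Ro.from_euler('z',a).as_matrix()
def fk(q,p):
    a1,d1,L2,e,L3,Lt,c,o2,wx,wz=p
    A=Z(q[0]); sh=A@[a1,0,d1]; el=sh+A@Y(q[1]+o2)@[0,0,L2]; B=A@Y(q[1]+q[2]); w=el+B@[e,0,L3]
    C=B@Z(q[3])@Y(q[4]); R=C@Z(q[5]+c); return w+C@[wx,0,Lt],R,w,el
def held(T,R,b,H=52,off=23):
    """stand up-axis, foot centre, flights' tip for s=-1 grasp"""
    b=np.radians(b); x,y,d=R.T; u=-np.sin(b)*d-np.cos(b)*x   # x points down for s=-1? checked in use
    g=T-off*d; return u,g-H*u,g+(146-H)*u
E
python3 - <<'E'
from fk import *
from cell import ik
R=rot(12,-20,-1); print("u check",(-np.sin(np.radians(20))*R[:,2]-np.cos(np.radians(20))*R[:,0]).round(3),(-np.sin(np.radians(20))*R[:,2]+np.cos(np.radians(20))*R[:,0]).round(3))
S=[]
rng=np.random.default_rng(0)
for i in range(300):
    g=[rng.uniform(420,650),rng.uniform(-300,300),rng.uniform(50,350)]; P_=pose(g,rng.uniform(-60,60),rng.uniform(-100,-15),-1); q=ik(*P_)
    if q is not None: S.append((q,np.array(P_[0]),Ro.from_euler('xyz',P_[1]).as_matrix()))
f=lambda p: np.concatenate([np.r_[(r:=fk(q,p))[0]-X,100*(r[1]-R).ravel()] for q,X,R in S])
best=least_squares(f,[0,350,450,0,450,250,1.57,0,0,0],loss='soft_l1')
e=f(best.x).reshape(-1,12); print(best.x.round(3),np.median(np.abs(e),0).round(2),np.abs(e).max(0).round(1)); np.save("p.npy",best.x)
E
```

```text
u check [-0.629 -0.134 -0.766] [0. 0. 1.]
[-4.03660e+01  3.69901e+02  4.60898e+02  7.49260e+01  6.02218e+02
  4.12776e+02  1.57100e+00 -5.30000e-02 -1.11020e+01  0.00000e+00] [21.07 67.11  6.83  0.    0.    0.    0.    0.    0.    0.    0.    0.  ] [101.5 138.6  36.4   0.    0.    0.    0.    0.    0.    0.    0.    0. ]
```

```bash
cat > fk.py <<'E'
from h import *
def Y(a): return Ro.from_euler('y',a).as_matrix()
def Z(a): return Ro.from_euler('z',a).as_matrix()
def frames(q):
    A=Z(q[0]); A2=A@Y(q[1]); B=A2@Y(q[2]); C=B@Z(q[3]); D=C@Y(q[4]); return [A,A2,B,C,D]
def fk(q,v):
    F=frames(q); pts=np.cumsum([[0,0,v[0]]]+[F[i]@v[1+3*i:4+3*i] for i in range(5)],0)
    return pts[-1],F[-1]@Z(q[5]+np.pi/2),pts
def held(T,R,b,H=52,off=23):
    b=np.radians(b); x,y,d=R.T; u=-np.sin(b)*d+np.cos(b)*x
    g=T-off*d; return u,g-H*u,g+(146-H)*u
E
python3 - <<'E'
from fk import *
from cell import ik
rng=np.random.default_rng(0); A=[];y=[]
for i in range(300):
    g=[rng.uniform(420,650),rng.uniform(-300,300),rng.uniform(50,350)]; P_=pose(g,rng.uniform(-60,60),rng.uniform(-100,-15),-1); q=ik(*P_)
    if q is not None: A.append(np.c_[[0,0,1],np.hstack(frames(q))]); y.append(P_[0])
A=np.vstack(A); y=np.hstack(y); v=np.linalg.lstsq(A,y,rcond=None)[0]; print(v.round(1),np.abs(A@v-y).max()); np.save("v.npy",v)
E
```

```text
[155.6   0.   26.2 155.6   0.   26.2 411.6  52.4  26.2 273.9   0.    0.
 273.9  -0.    0.  333.9] 2.3874235921539366e-12
```

```bash
cat > plan.py <<'E'
from fk import *
from cell import ik,arm,read_state
v=np.load("v.npy"); b=20; s=-1; psi=12
G=np.array([532.6,-270.7,51.1]); M=np.array([616,269,0]); nr=np.array([.98,-.2,0])
pick=lambda dz=0,k=0: pose(G+[0,0,dz]-k*rot(-6.3,-75,s)[:,2],-6.3,-75,s)
place=lambda k,z: pose(M-k*nr+[0,0,z],psi,-b,s)
E
python3 - <<'E'
from plan import *
q0=read_state()['q']
qa=ik(*pick(k=130)); 
for n,i,j,carry in (("approach",q0,qa,0),):
  for a in np.linspace(0,1,9):
    T,R,p=fk(i+a*(j-i),v); print(T.round())
for dz in(150,200,250):
  for k,z in((90,200),(90,250),(120,200),(60,200)):
    l,e=ik(*pick(dz)),ik(*place(k,z))
    if l is None or e is None: print(dz,k,z,"none",l is None); continue
    print(dz,k,z,l.round(2),e.round(2))
    rows=[]
    for a in np.linspace(0,1,41):
        T,R,p=fk(l+a*(e-l),v); u,f,t=held(T,R,b); rows.append(np.r_[T,f,t,p[3],u[2]])
    rows=np.array(rows); print(" minz foot,tip,tcp,wrist",rows[:,[5,8,2,11]].min(0).round())
    if (dz,k,z)==(200,90,200): print(rows[::5].round(1))
E
```

```text
[ 226. -582.  230.]
[ 274. -555.  220.]
[ 320. -523.  211.]
[ 362. -487.  201.]
[ 399. -448.  192.]
[ 433. -406.  182.]
[ 462. -361.  173.]
[ 486. -315.  164.]
[ 505. -268.  154.]
150 90 200 [-0.68  0.03  1.86  0.16  1.04  0.94] [ 0.51 -0.1   2.43  3.79  0.48 -2.06]
 minz foot,tip,tcp,wrist [148. 255. 179. 495.]
150 90 250 [-0.68  0.03  1.86  0.16  1.04  0.94] [ 0.51 -0.24  2.42  4.03  0.37 -2.32]
 minz foot,tip,tcp,wrist [171. 255. 179. 512.]
150 120 200 [-0.68  0.03  1.86  0.16  1.04  0.94] [ 0.58 -0.15  2.47  3.91  0.51 -2.14]
 minz foot,tip,tcp,wrist [148. 255. 179. 493.]
150 60 200 [-0.68  0.03  1.86  0.16  1.04  0.94] [ 0.45 -0.05  2.38  3.68  0.46 -1.98]
 minz foot,tip,tcp,wrist [148. 255. 178. 495.]
200 90 200 [-0.68 -0.01  1.81  0.15  1.13  0.96] [ 0.51 -0.1   2.43  3.79  0.48 -2.06]
 minz foot,tip,tcp,wrist [148. 294. 192. 495.]
[[ 5.385e+02 -2.714e+02  2.289e+02  4.903e+02 -2.660e+02  2.213e+02
   6.091e+02 -2.791e+02  3.050e+02  2.441e+02 -9.480e+01  6.115e+02
   6.000e-01]
 [ 6.342e+02 -8.640e+01  2.416e+02  5.910e+02 -9.430e+01  2.196e+02
   6.810e+02 -9.100e+01  3.346e
[... 1341 characters left out ...]
p,wrist [148. 294. 192. 493.]
200 60 200 [-0.68 -0.01  1.81  0.15  1.13  0.96] [ 0.45 -0.05  2.38  3.68  0.46 -1.98]
 minz foot,tip,tcp,wrist [148. 294. 192. 495.]
250 90 200 [-0.68 -0.05  1.74  0.15  1.23  0.97] [ 0.51 -0.1   2.43  3.79  0.48 -2.06]
 minz foot,tip,tcp,wrist [148. 294. 192. 495.]
250 90 250 [-0.68 -0.05  1.74  0.15  1.23  0.97] [ 0.51 -0.24  2.42  4.03  0.37 -2.32]
 minz foot,tip,tcp,wrist [198. 344. 242. 512.]
250 120 200 [-0.68 -0.05  1.74  0.15  1.23  0.97] [ 0.58 -0.15  2.47  3.91  0.51 -2.14]
 minz foot,tip,tcp,wrist [148. 294. 192. 493.]
250 60 200 [-0.68 -0.05  1.74  0.15  1.23  0.97] [ 0.45 -0.05  2.38  3.68  0.46 -1.98]
 minz foot,tip,tcp,wrist [148. 294. 192. 495.]
```

```bash
cat >> plan.py <<'E'
mid=M+15*nr; ry=np.array([.2,.98,0]); e1,e2=mid-140*ry,mid+140*ry
rail=np.vstack([np.linspace(e1+[0,0,200],e2+[0,0,200],40)]+[np.linspace(e,e+[0,0,200],25) for e in(e1,e2)])
def clr(qa,qb,n=41):
    """min distance of held stand/gripper axis points to the rail, min foot z"""
    D=[];F=[]
    for a in np.linspace(0,1,n):
        T,R,p=fk(qa+a*(qb-qa),v); u,f,t=held(T,R,b)
        pts=np.vstack([np.linspace(f,t,8),np.linspace(p[3],T,12)]); D.append(np.linalg.norm(pts[:,None]-rail[None],axis=2).min()); F.append(f[2])
    return min(D),min(F)
E
python3 - <<'E'
from plan import *
l=ik(*pick(200)); res=[]
for k,z in((60,120),(90,120),(90,150)):
  e=ik(*place(k,z))
  for x in(420,460,500):
   for y in(0,60,120,180,230):
    for zz in(250,320,400):
     for ps in(-20,0,12,24):
      for bb in(0,10,20,30):
       w=ik(*pose([x,y,zz],ps,-bb,s))
       if w is None: continue
       d1,f1=clr(l,w,15); d2,f2=clr(w,e,15); res.append((min(d1,d2),min(f1,f2),k,z,x,y,zz,ps,bb))
res.sort(reverse=True)
for r in res[:8]: print(np.round(r))
print([np.round(r) for r in res if r[1]>140][:5])
E
```

```text
<sys>:0: UserWarning: Gimbal lock detected. Setting third angle to zero since it is not possible to uniquely determine all angles.
Traceback (most recent call last):
ValueError: time passes only in moves, steps and waits
```

Run:
```python
from plan import *
l=ik(*pick(200)); rng=np.random.default_rng(1)
for k,z in((60,100),(90,100),(90,150)):
  e=ik(*place(k,z)); 
  if e is None: print("none");continue
  res=[]
  for i in range(500):
    w=np.array([rng.uniform(-.6,.5),rng.uniform(-.6,.1),rng.uniform(1.9,2.5),rng.uniform(1.5,4),rng.uniform(.4,1.4),0]); w[5]=e[5]+rng.uniform(-.4,1)
    a,b_=clr(l,w,9),clr(w,e,9); res.append((min(a[0],b_[0]),min(a[1],b_[1]),w))
  res=[r for r in res if r[1]>z-53]; res.sort(key=lambda r:-r[0])
  print(k,z,clr(l,e),e.round(2))
  for r in res[:2]: print(np.round(r[0]),np.round(r[1]),r[2].round(2).tolist(),[np.round(c,1) for c in held(*fk(r[2],v)[:2],b)])
```

```text
60 100 (np.float64(2.540416203303336), np.float64(47.99999999999969)) [ 0.45  0.28  2.34  3.5   0.72 -1.76]
69.0 48.0 [0.36, -0.35, 2.3, 1.83, 0.45, -1.07] [array([-0.5,  0.3,  0.8]), array([536.1, 396.8, 330.4]), array([458. , 439.5, 446.1])]
66.0 48.0 [0.48, -0.24, 2.45, 3.45, 0.52, -1.85] [array([-0.2, -0. ,  1. ]), array([539.2, 314.2, 243.3]), array([509.9, 308.9, 386.2])]
90 100 (np.float64(3.9743023525152), np.float64(47.99999999999936)) [ 0.51  0.25  2.39  3.57  0.74 -1.79]
87.0 48.0 [0.49, -0.15, 2.12, 1.94, 0.5, -1.22] [array([-0.6,  0.2,  0.8]), array([543.7, 509.8, 359. ]), array([453. , 536.2, 470.3])]
84.0 48.0 [0.49, -0.38, 2.46, 3.21, 0.56, -1.24] [array([-0.2, -0.5,  0.9]), array([517.8, 370.4, 351.8]), array([490. , 298.9, 476. ])]
90 150 (np.float64(19.913700554777964), np.float64(97.99999999999955)) [ 0.51  0.07  2.41  3.65  0.61 -1.89]
79.0 98.0 [0.5, -0.36, 2.19, 2.11, 0.8, -1.41] [array([-0.8, -0.1,  0.6]), array([449.2, 536.5, 530.4]), array([329.6, 515.4, 611.4])]
79.0 98.0 [0.41, -0.38, 2.12, 1.64, 1.31, -1.36] [array([-0.8, -0.5,  0.4]), array([316.5, 554.2, 536.2]), array([198.3, 486. , 588.2])]
```

Run:
```python
from plan import *
from cell import capture
W=np.array([0.49,-0.38,2.46,3.21,0.56,-1.24]); print(clr(ik(*pick(200)),W,60),clr(W,ik(*place(90,100)),60))
arm.let_go()
arm.move_pose(*pick(k=130))
st=arm.move_straight(pick(k=0)[0],v=100,stop_force=12); print("stop",st,read_state()['tool_pos'],pick()[0],read_state()['ft_force'])
c=capture("scene");d=capture("top")
a=cv2.resize(c["img"][180:300,150:270],None,fx=3.3,fy=3.3); b_=cv2.resize(d["img"][120:240,350:470],None,fx=3.3,fy=3.3)
cv2.imwrite("pics/g1.png",np.hstack([a,b_])[:,:,::-1]); print(read_state()['t'])
```

```text
(np.float64(94.59129248176441), np.float64(219.7690258301197)) (np.float64(83.55431335235373), np.float64(47.99999999999936))
stop False [ 538.92885405 -271.72473999   29.67577072] [np.float64(538.5168885832823), np.float64(-271.35323058106604), np.float64(28.88370599535143)] [ 0.38671569 -0.07156972 -0.38105784]
3.4333
```

View pics/g1.png

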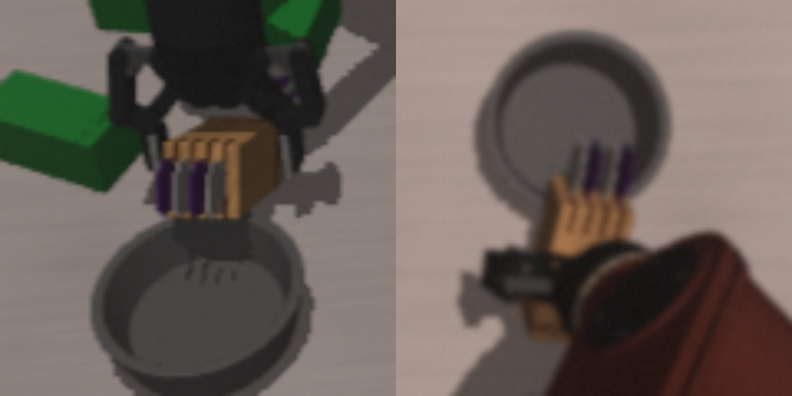

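The fingers straddle the stand's two free sides, at (155,150) and (290,155) in the scene crop, clear of flights and rim. Close and lift.

Run:
```python
from plan import *
from cell import capture
arm.close_gripper(20); r=read_state(); print(r['grip_width'],r['finger_force'],r['ft_force'],r['tool_pos'])
arm.move_straight(pick(30)[0],v=60); arm.move_straight(pick(200)[0],v=150); r=read_state(); print(r['grip_width'],r['finger_force'],r['ft_force'],r['t'])
c=capture("scene");d=capture("top")
a=cv2.resize(c["img"][130:300,130:300],(400,400)); b_=cv2.resize(d["img"][90:260,330:500],(400,400))
cv2.imwrite("pics/g2.png",np.hstack([a,b_])[:,:,::-1])
```

```text
0.6128771954852311 17.81688630580902 [-2.60722064  0.54841871  4.5724506 ] [ 538.47424909 -271.48719785   29.20650124]
0.6106067646517904 19.89499658346176 [-0.73217936 -0.49407098 -3.65033824] 5.7833
```

View pics/g2.png

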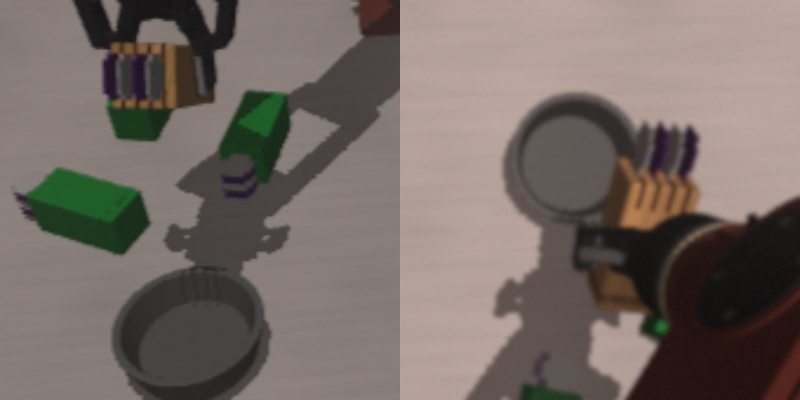

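The stand is held at about the same tilt, with its top at (135,75) in the left crop, and the ashtray has not moved. Carry it over and check it in front of the rail.

Run:
```python
from plan import *
from cell import capture
W=np.array([0.49,-0.38,2.46,3.21,0.56,-1.24])
e=ik(*place(90,100)); arm.move_j(W.tolist()); arm.move_j(e.tolist()); arm.sleep(.3); r=read_state(); print(r['grip_width'],r['finger_force'],r['t'],r['tool_pos'],place(90,100)[0])
c=capture("scene");d=capture("top"); pickle.dump(c,open("scene1.pkl","wb")); pickle.dump(d,open("top1.pkl","wb"))
a=cv2.resize(c["img"][150:290,370:560],None,fx=4,fy=4,interpolation=cv2.INTER_CUBIC)
cv2.imwrite("pics/g3.png",a[:,:,::-1])
b_=cv2.resize(d["img"][120:260,60:260],None,fx=4,fy=4,interpolation=cv2.INTER_CUBIC)
cv2.imwrite("pics/g4.png",b_[:,:,::-1])
```

```text
0.6105896501118947 19.981678426265717 9.9333 [549.40612948 291.7859675   93.35153916] [np.float64(548.940635896327), np.float64(291.4935808776411), np.float64(92.13353670350962)]
```

View pics/g3.png

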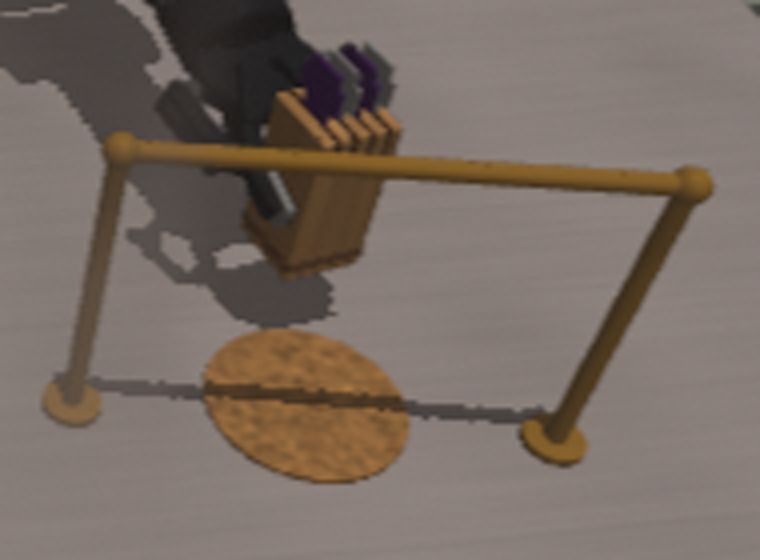

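View pics/g4.png

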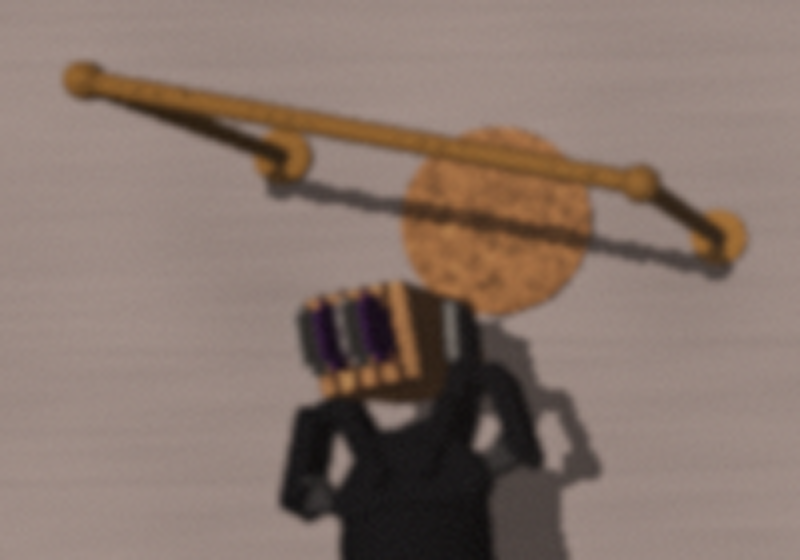

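The mat centre is at (306,405) in the scene crop and (497,221) in the top crop. The stand hangs in front of the rail, with its near edge running from (328,150) to (288,278).

Run:
```python
from plan import *
c,d=load("scene1"),load("top1")
S=lambda x,y:np.array([370+x/4-.4,150+y/4-.4]); T=lambda x,y:np.array([60+x/4-.4,120+y/4-.4])
print("mat",ray(c,S(306,405),4),ray(d,T(497,221),4)); print("bases",ray(d,T(283,157),0),ray(d,T(718,237),0),ray(c,S(72,400),0),ray(c,S(554,440),0))
print("balls", tri(c,d,S(120,149),T(640,183)),tri(c,d,S(692,186),T(82,79)))
Tp,R,_=fk(read_state()['q'],v); u,f,t=held(Tp,R,b); print(u.round(3),f.round(1))
h=np.array([np.cos(np.radians(psi)),np.sin(np.radians(psi)),0]); y=np.cross([0,0,1],h)
for sx,sy in((1,-1),(1,1),(-1,-1)):
  p0=f+26*sx*h+26*sy*y; pr=proj(c,[p0,p0+110*u]); print(sx,sy,"scene foot,top crop px",((pr-[370,150]+.4)*4).round(), "top",((proj(d,[p0,p0+110*u])-[60,120]+.4)*4).round().tolist())
# measured edges: triangulated top corners in both views
for n,a,b2 in(("topR-front",S(328,150),T(400,285)),("topL-front",S(400,128),T(308,303))): print(n,tri(c,d,a,b2))
```

```text
mat [618.47196662 269.43320802   4.        ] [613.99897382 268.21770274   4.        ]
bases [658.80792774 404.45229114   0.        ] [601.00125224 130.20696551   0.        ] [596.61491118 132.01626005   0.        ] [656.50881005 406.78304756   0.        ]
balls [600.43302341 129.69368286 200.54369331] [658.99767582 404.5115101  200.57079067]
[-0.001 -0.001  1.   ] [528.1 287.2  48.7]
1 -1 scene foot,top crop px [[283. 283.]
 [327. 143.]] top [[473.0, 301.0], [396.0, 282.0]]
1 1 scene foot,top crop px [[356. 265.]
 [406. 126.]] top [[387.0, 322.0], [298.0, 305.0]]
-1 -1 scene foot,top crop px [[237. 228.]
 [275.  90.]] top [[491.0, 386.0], [417.0, 379.0]]
topR-front [558.23602324 268.4236279  153.02519982]
topL-front [549.33276144 313.52893979 158.13344429]
```

Run:
```python
from plan import *
from cell import capture
M[:2]=615.5,269.2
arm.move_straight(place(90,72)[0],v=80); arm.move_straight(place(0,72)[0],v=80); arm.sleep(.3); print(read_state()['ft_force'],read_state()['t'])
st=arm.move_straight(place(0,51)[0],v=12,stop_force=5); r=read_state(); print(st,r['ft_force'],r['wrist_torque'],np.array(r['tool_pos'])-place(0,56)[0],r['finger_force'],r['t'])
c=capture("scene")
cv2.imwrite("pics/g5.png",cv2.resize(c["img"][150:290,370:560],None,fx=4,fy=4,interpolation=cv2.INTER_CUBIC)[:,:,::-1])
```

```text
[-0.40299737  0.08963825 -2.43668144] 12.1083
True [-0.26728799 -0.59309932  2.91211625] [-0.04976645 -0.00756806 -0.01518501] [ 0.26935803  0.19389551 -0.16716004] 18.93588960170746 13.375
```

View pics/g5.png

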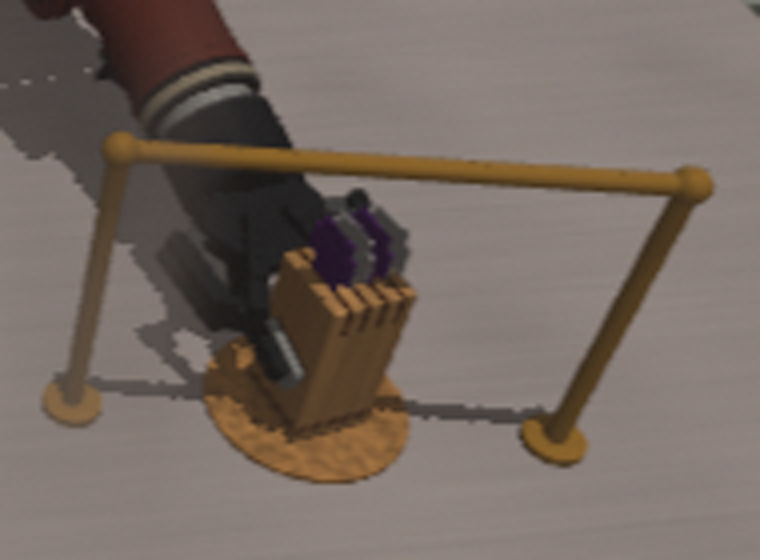

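The stand sits on the mat with its foot's near corner at (292,435), inside the disc, and the first contact came at the expected height. Release and back out.

Run:
```python
from plan import *
from cell import capture
arm.let_go(); arm.sleep(.3); r=read_state(); T=np.array(r['tool_pos']); R=Ro.from_euler('xyz',r['eef_rot']).as_matrix(); print(r['grip_width'],r['ft_force'])
for k in(130,115,100,85):
    try: arm.move_straight((T-k*R[:,2]).tolist(),v=80); print("back",k); break
    except arm.MotionError as e: print(k,e)
arm.sleep(.5); r=read_state(); print(r['t'],r['ft_force'],r['finger_force'],r['tool_pos'])
c=capture("scene");d=capture("top")
a=cv2.resize(c["img"][150:290,370:560],(540,398)); 
cv2.imwrite("pics/g6.png",np.vstack([np.hstack([c["img"][100:300,140:540], d["img"][100:300,60:460]]),np.hstack([a,np.zeros((398,260,3),np.uint8)])])[:,:,::-1])
```

```text
1.002186442743366 [-0.51549117 -0.28431248 -0.10023827]
back 130
16.4333 [-0.73067272  0.13108083 -0.84599313] 0.0 [515.74500064 247.84103903  90.72606627]
```

View pics/g6.png

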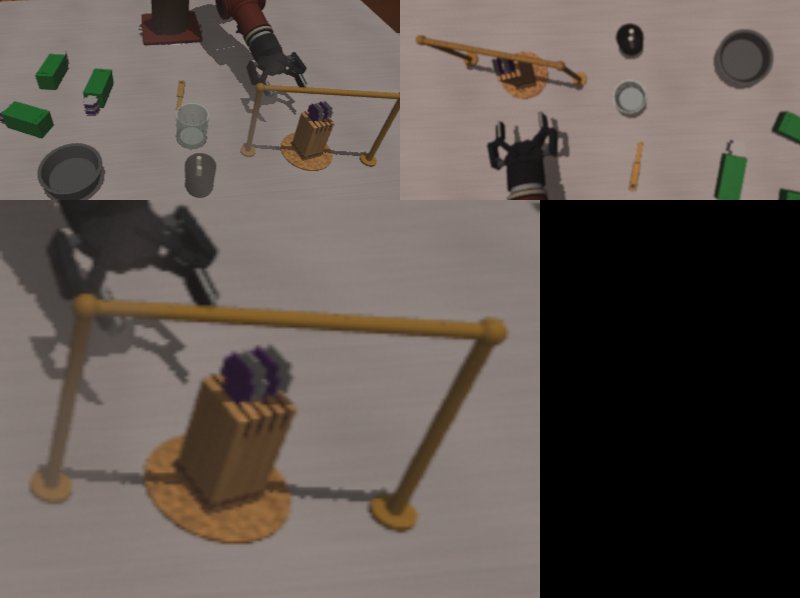

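The stand is upright on the mat, with its foot corners (180,468), (213,508) and (268,488) inside the disc. The other things look unmoved and the gripper is clear.

```bash
python3 -c "
from cell import arm
print(arm.sign_off())"
```

```text
the job is handed in; nothing more can be done
None
```

The beech stand is upright with its whole foot on the cork mat, and the job is handed in at about 16 s. The grip was about 20 N, the landing was soft, the gripper is clear, and nothing else looks moved in the last pictures.

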